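# Take up the end float of a bench spindle with a slotted spacer

## Task

Take up the end float of the small bench spindle: by feel, find the thickest of the three slotted steel spacers that slides down into the gap between the bearing and the collar, and leave it there, astride the shaft and standing fully home on the base. Never force a spacer that resists, and keep every touch on the spindle gentle, or the faces get marked. The two spacers not used must hang in their rack at the end, each in a place of its own.

Things in the scene. Friction and masses are not known exactly. Their poses are not given: they have to be found in the camera images.
- spindle: grey bench spindle, fixed: base 100 x 136 x 12 mm, two pillow blocks, 14 mm steel shaft along its y, axis 45 mm above the bench. Origin on the bench under the shaft, in the plane of the thrust face: the +y face of the pulley-side block (y = -26 to 0 mm, 50 mm wide, round top reaching z = 70 mm). Gap: from there to the collar (see seat). Other block y = 60 to 84 mm; 60 mm pulley y = -62 to -32 mm.
- seat (a point): point 1.5 mm over the top of the shaft, 53.5 mm above the bench, in the plane of the thrust face; axes as the spindle's. The gap runs from here 8.9 to 14 mm along +y (different each time, not reported) to the flat face of the dark collar fixed on the shaft (44 mm across, 14 mm thick). A spacer fully home stands on the base, astride the shaft, its origin level with this point.
- rack: wooden rack, fixed, 216 x 64 mm, four posts in a row along its x. Origin on the bench under its middle. A spacer hangs by the shoulders of its head between posts at x = -60, 0 or 60 mm, y = 0, thickness along y, its origin then 60 mm above the bench. Shoulders lie in grooves 16 mm wide (y), floor 86 mm and side lips 93 mm above the bench; 40 mm is clear between posts.
- spacer_8: bare steel fork-shaped spacer 8 mm thick (its y), about 200 g, hanging in the rack. Origin: mid-thickness at the root of its slot. Above: neck 34 mm wide (x) to z = 26 mm, then head 54 mm wide to z = 58 mm, all equally thick (gripping the head across the thickness keeps it square). Below: two legs to z = -41.5 mm, 34 mm wide outside, slot 19 mm, round ends as lead-in.
- spacer_10: bare steel fork-shaped spacer 10 mm thick (its y), about 250 g, hanging in the rack. Origin: mid-thickness at the root of its slot. Above: neck 34 mm wide (x) to z = 26 mm, then head 54 mm wide to z = 58 mm, all equally thick (gripping the head across the thickness keeps it square). Below: two legs to z = -41.5 mm, 34 mm wide outside, slot 19 mm, round ends as lead-in.
- spacer_12: bare steel fork-shaped spacer 12 mm thick (its y), about 300 g, hanging in the rack. Origin: mid-thickness at the root of its slot. Above: neck 34 mm wide (x) to z = 26 mm, then head 54 mm wide to z = 58 mm, all equally thick (gripping the head across the thickness keeps it square). Below: two legs to z = -41.5 mm, 34 mm wide outside, slot 19 mm, round ends as lead-in.
Things that resemble listed ones, but are neither listed nor needed, are in the scene too. Leave any orange look-alike of the spacer_10 alone.

How it is judged:
By the outcome, as a careful person would: the job done as asked, in the order asked, and still so for the second after the job is handed in, with the robot touching nothing.
It also fails if it takes over 72 s, if anything falls off the work surface, if the arm or the gripper's body presses on something with over 40 N, if the wrist force passes 120 N, or if a joint passes its speed limit or range.

## Robot

A 6-joint arm with a two-finger parallel gripper is mounted at the origin on a cart in front of the work surface, level with it; the furniture and walls round the work are solid. World frame = base frame: x ahead of the robot, y to its left, z up, the work surface at z = 0. Lengths are in m, angles in rad, forces in N, time in s.
With the tool pointing down it reaches from about 0.35 to 0.875 m from the base axis. Payload 4.2 kg.
Tool frame: the origin (TCP) lies midway between the tips of the shut fingers; the grasp point (between the pads) lies 19 mm behind it (bot.grip_depth is the distance from the TCP to the grasp point, in m); z points along the fingers, y is the line along which they close (so a half turn about z gives the same grasp; the last joint's range is limited). The gripper opens to 87 mm and grips with 3 to 60 N. Pads are 19 mm wide; open, the fingers measure 117 mm over their backs; the gripper's body (75 mm by 190 mm) begins 51 mm behind the grasp point.
Start: joints at [1.416, 0.385, 0.008, 0, -1.194, -0.259], TCP at [0.251, 0.572, 0.223] pointing down, gripper open.
Joint ranges: [-3.14, 3.14], [-1.21, 2.06], [-1.07, 1.41], [-3.16, 2.05], [-2.99, -0.16], [-3.1, 3.1]. Speed limits (rad/s): [2.79, 2.79, 3.14, 3.14, 3.14, 3.14].

## Interface

Orientations are given as a unit quaternion [x, y, z, w].
In Python, from station import bot gives the robot as it stands.
- The arm moves only by the shell command python3 -m pendant 'ROWS' [OPENING] [FORCE]. ROWS is JSON, a list of rows, each an object of numbers: "x", "y", "z": the shift along the tool's x, y, z in mm; "twist": the turn about the tool's z in degrees. A call has 1 to 5 rows; each row shifts and turns the commanded pose from where the row before left it, along the tool's axes as they then stand; what a row does not reach is not made up. A row lasts 1/8 s, in which the tool goes at most 62.5 mm and 10.7 degrees, less where a joint would pass 70% of its speed; a pose out of reach is approached as far as the arm can. A call with a gripper value outside its range is refused whole. OPENING is the opening, from 0 (shut) to 1 (fully open), set as the call begins (- or left out, the last holds). The fingers move at their own pace and stop on an object; FORCE is the grip in N (left out, the last holds). Time passes only in rows, so rows that do not move let the fingers close. It gives the time, the measured TCP pose, the force, the opening and the grip force at its end, in the units of the state.
- bot.sense(): the state, without advancing time (a new reading comes with each control period).
- bot.read_camera(name): name is "side" or "top" or "wrist"; returns (picture, depth): 420x560x3 uint8, red, green, blue; 420x560 float32, m along the optical axis (not along the pixel's ray), 0 where there is no reading.
- bot.camera_info(name): a dict with "fx", "fy", "cx", "cy" (pixels), "k1" (the pictures are not rectified: a ray, as slopes to the right and down, at radius r is drawn at 1 + k1 r^2 times it, then the intrinsics apply), "R" (3x3) and "t" (3): a world point X has camera coordinates R X + t; the wrist camera has in their place "T_tool_cam" (4x4, takes a point from camera to tool coordinates, whose origin is the TCP and whose axes are the flange's). Camera axes: x right, y down, z forward; pixel columns grow to the right and rows downward; lengths in m; the calibration is good to about 2 mm. A picture is of the moment at which its call begins: read the wrist's pose just before it. camera_info takes no time and is no camera call.
- bot.finish_job(): hands the job in; it is judged then, once.
Trained networks look in the newest picture that a camera, given by its name, has taken for a name from the list of things; names that differ only in an ending like _2 or _b are one class to them, and where a whole thing is asked for, a point or a joint stands for the part that bears it (a point fixed in the world has none). Each returns a list of dicts, best first, with "score" (0 to 1); they miss things now and then, are a little off and sometimes report something else, mostly with a low value. They report only what shows in the picture. A call takes as long as a camera call. They do not tell look-alikes from the thing itself.
- bot.silhouettes(camera, label): "pixels" (420x560 bool, what is visible of it) and "at" ([column, row] in pixels, amid what is visible of it).
- bot.landmark_of(camera, label): "at" ([column, row] in pixels: a listed point, or the origin of a listed thing).
The state is a dict: "time": time; "joints": joint angles; "joint_vel": joint speeds; "joint_efforts": joint torques, N m; "tool_pos": TCP position; "orientation": TCP orientation; "contact_force": force on the tool from outside, world axes, zero at the start; "torque": the same for the moment, N m; "gripper_width": opening from 0.0 (shut) to 1.0 (fully open); "grasp_force": force on a finger pad.
Only numpy, scipy, OpenCV 4.12 (cv2) and the standard library are available. Lean on these libraries where they do the work, as an engineer would, in place of code of your own. Each camera call takes 0.05 s, during which the arm holds its last target. There are 200 camera calls.

## Working session

There is one attempt and no reset: what is moved stays moved. The work goes in short steps, Python scripts to look and compute and a shell command to move; the robot and the scene stay as the last step left them, time stands still between calls to the robot, and variables do not carry over. Pictures are saved under pics/ and viewed, at most 10 in all, crops included, and the job is handed in when it is done.

```bash
mkdir -p pics; ls
cat > h.py <<'E'
import numpy as np,cv2
from station import bot
from scipy.spatial.transform import Rotation as Ro
def snap(n):
    s=bot.sense(); im,d=bot.read_camera(n); return s,im,d
def cam(n,s=None):
    c=bot.camera_info(n)
    K=np.array([[c['fx'],0,c['cx']],[0,c['fy'],c['cy']],[0,0,1.]])
    dist=np.array([c['k1'],0,0,0,0.])
    if n=='wrist':
        T=np.array(c['T_tool_cam']);R=Ro.from_quat(s['orientation']).as_matrix()
        Rwc=R@T[:3,:3];o=R@T[:3,3]+np.array(s['tool_pos'])
    else:
        Rwc=np.array(c['R']).T;o=-Rwc@np.array(c['t'])
    return K,dist,Rwc,o
def rays(n,px,s=None):
    K,dist,R,o=cam(n,s)
    u=cv2.undistortPoints(np.array(px,float).reshape(-1,1,2),K,dist).reshape(-1,2)
    return o,np.c_[u,np.ones(len(u))]@R.T   # per unit depth
def atz(n,px,z,s=None):
    o,r=rays(n,px,s); return o+r*((z-o[2])/r[:,2])[:,None]
def cloud(n,d,s=None):
    h,w=d.shape;px=np.stack(np.meshgrid(np.arange(w),np.arange(h)),-1).reshape(-1,2)
    o,r=rays(n,px,s);return (o+r*d.reshape(-1,1)).reshape(h,w,3)
def proj(n,X,s=None):
    K,dist,R,o=cam(n,s); p=(np.atleast_2d(X)-o)@R
    return cv2.projectPoints(p,np.zeros(3),np.zeros(3),K,dist)[0].reshape(-1,2)
E
python3 - <<'E'
from h import *
for n in ['top','side']:
    s,im,d=snap(n); cv2.imwrite(f'pics/{n}0.png',im[...,::-1]); P=cloud(n,d); np.save(n+'P.npy',P)
    print(n,np.round(cam(n)[3],2))
    for l in ['spindle','seat','rack','spacer_8','spacer_10','spacer_12']:
        for q in bot.landmark_of(n,l)[:3]:
            z={'spindle':0,'rack':0,'seat':.0535}.get(l,.06)
            print(l,round(q['score'],2),np.round(q['at']),np.round(atz(n,[q['at']],z)[0],3))
print(bot.sense())
E
```

```text
pics
top [0.42 0.07 0.96]
spindle 0.98 [372. 208.] [ 0.546 -0.161  0.   ]
seat 0.58 [376. 208.] [ 0.539 -0.157  0.053]
rack 0.57 [210. 217.] [0.515 0.208 0.   ]
spacer_8 0.74 [162. 214.] [0.514 0.301 0.06 ]
spacer_8 0.56 [207. 213.] [0.518 0.206 0.06 ]
spacer_8 0.5 [208. 239.] [0.463 0.202 0.06 ]
spacer_10 0.74 [162. 214.] [0.514 0.301 0.06 ]
spacer_10 0.56 [207. 213.] [0.518 0.206 0.06 ]
spacer_10 0.5 [208. 239.] [0.463 0.202 0.06 ]
spacer_12 0.74 [162. 214.] [0.514 0.301 0.06 ]
spacer_12 0.56 [207. 213.] [0.518 0.206 0.06 ]
spacer_12 0.5 [208. 239.] [0.463 0.202 0.06 ]
side [0.71 0.48 0.82]
spindle 0.82 [231. 159.] [ 0.535 -0.157  0.   ]
seat 0.7 [225. 139.] [ 0.538 -0.173  0.053]
rack 0.58 [307. 290.] [0.515 0.197 0.   ]
spacer_8 0.91 [340. 263.] [0.452 0.195 0.06 ]
spacer_8 0.87 [280. 290.] [0.573 0.2   0.06 ]
spacer_8 0.79 [310. 277.] [0.514 0.198 0.06 ]
spacer_10 0.91 [340. 263.] [0.452 0.195 0.06 ]
spacer_10 0.87 [280. 290.] [0.573 0.2   0.06 ]
spacer_10 0.79 [310. 277.] [0.514 0.198 0.06 ]
spacer_12 0.91 [340. 263.] [0.452 0.195 0.06 ]
spacer_12 0.87 [280. 290.] [0.573 0.2   0.06 ]
spacer_12 0.79 [310. 277.] [0.514 0.198 0.06 ]
{'time': 0.7, 'joints': array([ 1.41556583e+00,  3.84638304e-01,  7.88096233e-03, -1.78751611e-05,
       -1.19401667e+00, -2.58626693e-01]), 'joint_vel': array([-0.00206682,  0.00133133,  0.0013052 , -0.00056921,  0.00110054,
       -0.00051535]), 'joint_efforts': array([-2.13452381e-04, -3.90330756e+01,  1.87587529e+01,  4.22375143e+00,
        1.55696872e-02, -2.63418872e-05]), 'tool_pos': array([0.25128537, 0.57221545, 0.22257723]), 'orientation': array([ 9.78665889e-01, -2.05458212e-01, -8.87618434e-06, -1.07138866e-05]), 'contact_force': array([ 0.08001086,  0.44441426, -0.34883563]), 'torque': array([ 0.00097144,  0.01826681, -0.00558517]), 'grasp_force': 0.0, 'gripper_width': 1.0001579577684905}
```

Run:
```python
import cv2
a=cv2.imread('pics/top0.png');b=cv2.imread('pics/side0.png')
cv2.imwrite('pics/both.png',cv2.resize(cv2.vconcat([a[100:320,100:500],b[60:400,120:520]]),None,fx=1,fy=1))
c=cv2.hconcat([cv2.resize(a[120:320,120:500],(790,416))]);print(c.shape)
```

```text
(416, 790, 3)
```

View pics/both.png

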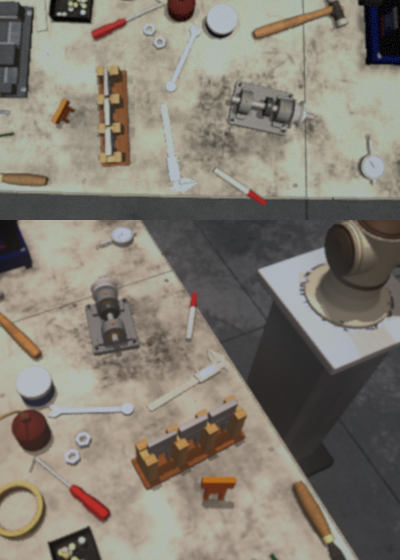

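The top view shows the rack at about (212,215), running along world x with three spacers in it. The orange look-alike lies beside it at (162,212), and the spindle is at (365,207) with its axis roughly along world y. Next I'll fit coarse poses from the depth data.

```bash
python3 - <<'E'
from h import *
P=np.load('topP.npy')
def box(P,lo,hi,name):
    m=np.all((P>lo)&(P<hi),-1); q=P[m]; 
    r=cv2.minAreaRect((q[:,:2]*1000).astype(np.float32)); print(name,len(q),np.round(r[0]),np.round(r[1]),round(r[2],1),'zmax',np.round(np.percentile(q[:,2],[50,98]),3))
for n in ['top','side']:
    P=np.load(n+'P.npy')
    box(P,[.35,.1,.1],[.7,.28,.14],'heads')
    box(P,[.35,.1,.01],[.7,.28,.14],'rack')
    box(P,[.4,-.3,.008],[.7,-.02,.1],'spindle all')
    box(P,[.4,-.3,.02],[.7,-.02,.1],'spindle up')
    box(P,[.4,-.3,.055],[.7,-.02,.1],'spindle top')
E
python3 -c "
from station import bot;c=bot.camera_info('wrist');print(c)"
```

```text
heads 515 [515. 199.] [173.  13.] 4.0 zmax [0.117 0.12 ]
rack 2310 [560. 163.] [295. 150.] 6.0 zmax [0.088 0.119]
spindle all 2992 [ 486. -139.] [184. 214.] 78.2 zmax [0.021 0.072]
spindle up 1521 [ 542. -151.] [184.  88.] 77.9 zmax [0.06  0.074]
spindle top 898 [ 543. -149.] [146.  54.] 77.0 zmax [0.066 0.074]
heads 897 [513. 198.] [174.  14.] 4.0 zmax [0.118 0.121]
rack 4729 [560. 162.] [298. 154.] 6.4 zmax [0.074 0.12 ]
spindle all 2810 [ 485. -141.] [188. 210.] 78.4 zmax [0.032 0.073]
spindle up 1641 [ 539. -152.] [188.  89.] 79.7 zmax [0.058 0.074]
spindle top 943 [ 543. -139.] [158.  56.] 77.4 zmax [0.066 0.075]
{'fx': 337.2190735315279, 'fy': 337.2190735315279, 'cx': 274.71698986304466, 'cy': 210.28668931708307, 'k1': -0.041260886216379127, 'T_tool_cam': array([[ 2.57161006e-04, -9.67553196e-01, -2.52667265e-01,
         6.79872976e-02],
       [ 9.99999958e-01,  2.82161540e-04, -6.27121416e-05,
        -7.99366740e-05],
       [ 1.31970318e-04, -2.52667238e-01,  9.67553228e-01,
        -1.61907890e-01],
       [ 0.00000000e+00,  0.00000000e+00,  0.00000000e+00,
         1.00000000e+00]])}
```

```bash
python3 -m pendant '[{"x":49,"y":29.5},{"x":49,"y":29.5},{"x":49,"y":29.5},{"x":49,"y":29.5},{"x":49,"y":29.5}]' && python3 -m pendant '[{"x":49,"y":29.5},{"x":49,"y":29.5},{"x":49,"y":29.5}]' && python3 -m pendant '[{"twist":-9.2},{"twist":-9.2},{"twist":-9.2},{}]'
python3 - <<'E'
from h import *
s,im,d=snap('wrist'); cv2.imwrite('pics/w1.png',im[...,::-1]); P=cloud('wrist',d,s); np.savez('w1.npz',P=P,s0=s['tool_pos'],q=s['orientation'])
print(np.round(s['tool_pos'],4),s['time'])
m=(P[...,2]>.105)&(P[...,2]<.135)&(np.abs(P[...,0]-.515)<.14)&(np.abs(P[...,1]-.199)<.06)
n,l,st,c=cv2.connectedComponentsWithStats(m.astype(np.uint8))
for i in range(1,n):
    if st[i,4]<40: continue
    q=P[l==i]*1000; r=cv2.minAreaRect(q[:,:2].astype(np.float32)); print(st[i],np.round(r[0],1),np.round(r[1],1),round(r[2],1),np.round(np.median(q[:,2]),1))
E
```

```text
[0.2513 0.5722 0.2226] 0.7schema error: expected keys x, y, z, twist
```

View pics/w1.png

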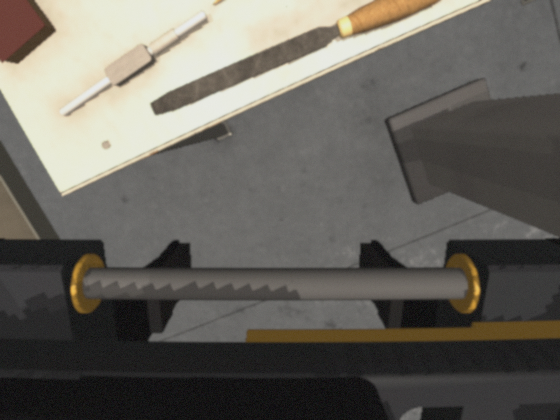

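The wrist view shows the table edge, with the fingers covering everything below row 240. Targets therefore need to sit ahead of the tool along its +x. The pendant also needs all four keys in each row.

```bash
python3 -m pendant '[{"x":42.3,"y":33,"z":-4.6,"twist":0},{"x":42.3,"y":33,"z":-4.6,"twist":0},{"x":42.3,"y":33,"z":-4.6,"twist":0},{"x":42.3,"y":33,"z":-4.6,"twist":0},{"x":42.3,"y":33,"z":-4.6,"twist":0}]' && python3 -m pendant '[{"x":42.3,"y":33,"z":-4.6,"twist":0},{"x":42.3,"y":33,"z":-4.6,"twist":0},{"x":42.3,"y":33,"z":-4.6,"twist":0}]' && python3 -m pendant '[{"x":0,"y":0,"z":0,"twist":-9.2},{"x":0,"y":0,"z":0,"twist":-9.2},{"x":0,"y":0,"z":0,"twist":-9.2},{"x":0,"y":0,"z":0,"twist":0}]'
cat > look.py <<'E'
from h import *
s,im,d=snap('wrist'); cv2.imwrite('pics/w2.png',im[...,::-1]); P=cloud('wrist',d,s); np.savez('w2.npz',P=P,s0=s['tool_pos'],q=s['orientation'])
print(np.round(s['tool_pos'],4),s['time'])
m=(P[...,2]>.105)&(P[...,2]<.135)&(np.abs(P[...,0]-.515)<.14)&(np.abs(P[...,1]-.199)<.06)
n,l,st,c=cv2.connectedComponentsWithStats(m.astype(np.uint8))
for i in range(1,n):
    if st[i,4]<40: continue
    q=P[l==i]*1000; r=cv2.minAreaRect(q[:,:2].astype(np.float32)); print(st[i],np.round(r[0],1),np.round(r[1],1),round(r[2],1),np.round(np.median(q[:,2]),1))
E
python3 look.py
```

```text
time: 1.38
tool_pos: [0.3792, 0.3346, 0.246]
orientation: [0.979, -0.205, 0.0, -0.0]
contact_force: [0.7, 0.2, 0.1]
gripper_width: 1.001
grasp_force: 0.0
time: 1.75
tool_pos: [0.4556, 0.1929, 0.2599]
orientation: [0.979, -0.205, 0.0, -0.0]
contact_force: [1.1, -0.5, -0.4]
gripper_width: 0.997
grasp_force: 0.0
time: 2.25
tool_pos: [0.455, 0.1944, 0.2595]
orientation: [0.999, 0.033, 0.0, -0.0]
contact_force: [0.1, 0.4, -0.1]
gripper_width: 0.996
grasp_force: 0.0
[0.455  0.1944 0.2595] 2.25
[269  28  11  69 652] [572.5 203.1] [53.5  8. ] 4.6 117.6
[269 103  12  63 695] [512.4 198.8] [53.9  9.6] 4.1 117.6
[269 170  14  59 758] [452.9 193.9] [54.  11.9] 4.1 117.6
```

View pics/w2.png

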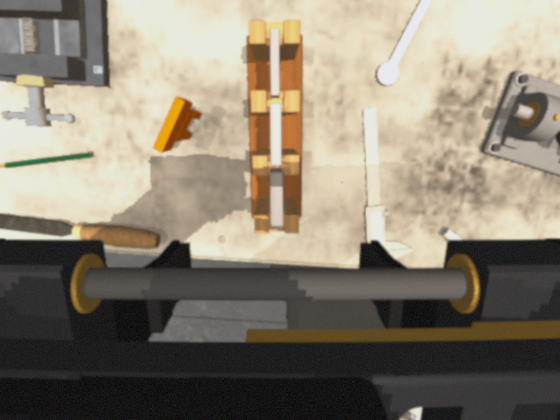

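The three heads are at columns of about 277 and rows 62, 135 and 200: 8 mm farthest, 10 mm in the middle, 12 mm nearest. Depth agrees on lengths (54 mm), thicknesses and height (117.6 mm). Now I'll look closely at the spindle.

```bash
python3 -m pendant '[{"x":3.5,"y":57.4,"z":0,"twist":0},{"x":3.5,"y":57.4,"z":15,"twist":0},{"x":3.5,"y":57.4,"z":15,"twist":0},{"x":3.5,"y":57.4,"z":20,"twist":0},{"x":3.5,"y":57.4,"z":20,"twist":0}]' && python3 -m pendant '[{"x":3.5,"y":57.4,"z":20,"twist":0},{"x":0,"y":0,"z":0,"twist":8},{"x":0,"y":0,"z":0,"twist":8},{"x":0,"y":0,"z":0,"twist":0}]'
cat > look2.py <<'E'
from h import *
s,im,d=snap('wrist'); cv2.imwrite('pics/w3.png',im[...,::-1]); P=cloud('wrist',d,s); np.savez('w3.npz',P=P,s0=s['tool_pos'],q=s['orientation'])
print(np.round(s['tool_pos'],4),s['time'])
for q in bot.landmark_of('wrist','seat')[:2]: print(q,atz('wrist',[q['at']],.0535,s))
m=(P[...,2]>.03)&(P[...,2]<.09)&(np.abs(P[...,0]-.54)<.15)&(np.abs(P[...,1]+.15)<.15)
q=P[m]*1000; r=cv2.minAreaRect(q[:,:2].astype(np.float32)); print(np.round(r[0],1),np.round(r[1],1),round(r[2],1))
E
python3 look2.py
```

```text
time: 2.92
tool_pos: [0.4922, -0.0924, 0.1892]
orientation: [0.999, 0.033, 0.001, -0.0]
contact_force: [1.5, -0.0, -0.0]
gripper_width: 0.998
grasp_force: 0.0
time: 3.42
tool_pos: [0.4993, -0.1479, 0.1693]
orientation: [0.994, -0.106, -0.0, 0.0]
contact_force: [0.0, -0.9, -0.0]
gripper_width: 0.997
grasp_force: 0.0
[ 0.4993 -0.1479  0.1693] 3.425
{'at': [284.9, 159.9], 'score': 0.62} [[ 0.53492799 -0.16385641  0.0535    ]]
[ 539.5 -152. ] [183.7  59.1] 78.2
```

View pics/w3.png

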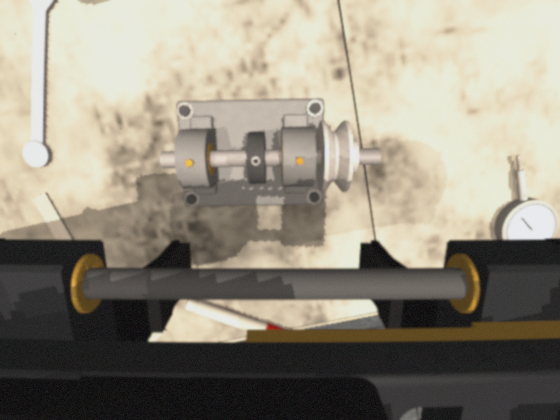

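The pulley-side block is at columns 282–318, the collar at 247–268, and the gap is about 268–282, roughly 11 mm. Next I'll fit the spindle frame.

Run:
```python
from h import *
f=np.load('w3.npz');P=f['P'];s=dict(tool_pos=f['s0'],orientation=f['q'])
im=cv2.imread('pics/w3.png');g=cv2.cvtColor(im,cv2.COLOR_BGR2GRAY)
# base plate orientation
m=(P[...,2]>.007)&(P[...,2]<.02)&(np.abs(P[...,0]-.54)<.1)&(np.abs(P[...,1]+.13)<.1)
m=cv2.morphologyEx(m.astype(np.uint8),cv2.MORPH_OPEN,np.ones((3,3)))>0
q=P[m]*1000; r=cv2.minAreaRect(q[:,:2].astype(np.float32)); print('base',np.round(r[0],1),np.round(r[1],1),round(r[2],1))
a=np.radians(78.2)
for lo,hi in [(.062,.09)]:
    m=(P[...,2]>lo)&(P[...,2]<hi)&(np.abs(P[...,0]-.54)<.1)&(np.abs(P[...,1]+.15)<.12)
    n,l,st,c=cv2.connectedComponentsWithStats(m.astype(np.uint8))
    for i in range(1,n):
        if st[i,4]<20: continue
        q=P[l==i]*1000; r=cv2.minAreaRect(q[:,:2].astype(np.float32)); 
        yv=q[:,:2]@[np.cos(a),np.sin(a)]; xv=q[:,:2]@[np.sin(a),-np.cos(a)]
        # width along axis per image row
        ed=[]
        for rr in np.unique(np.nonzero(l==i)[0]):
            cc=np.nonzero(l[rr]==i)[0]; ed.append((cc.min(),cc.max()))
        print(st[i],'y',np.round(np.percentile(yv,[1,50,99]),1),'x',np.round(np.percentile(xv,[1,50,99]),1),'rect',np.round(r[0],1),np.round(r[1],1),round(r[2],1),'zmax',q[:,2].max().round(1))
# pixel axis: project shaft axis; gray profile at top of shaft rows
print('rows 150-170 mean'); 
for rows in [(140,150),(150,156),(160,168)]: print(rows,g[rows[0]:rows[1],240:325].mean(0).astype(int).tolist())
print('dir px', proj('wrist',[[.535,-.164,.0535],[.535+.01*np.cos(a),-.164+.01*np.sin(a),.0535],[.535,-.164,.070],[.535+.01*np.cos(a),-.164+.01*np.sin(a),.070]],s))
```

```text
base [ 542.1 -134. ] [135.4 100.9] 79.1
[ 322  126   32   64 1510] y [-102.2  -92.8  -80.2] x [536.2 560.  581.9] rect [ 528.7 -203.9] [22.6 49.6] 78.8 zmax 76.2
[ 282  135   34   48 1491] y [-73.9 -60.9 -48.3] x [541.2 559.8 575.9] rect [ 534.4 -174.3] [26.1 37.3] 78.4 zmax 74.2
[ 175  137   33   48 1367] y [11.7 22.8 34.9] x [540.  558.6 575. ] rect [550.7 -91.1] [23.8 36.9] 79.6 zmax 74.4
[246 142  19  37 573] y [-34.3 -27.3 -20.7] x [545.3 558.6 571.4] rect [ 540.7 -140.9] [14.  28.6] 79.5 zmax 69.1
rows 150-170 mean
(140, 150) [178, 168, 151, 135, 123, 115, 106, 98, 95, 95, 94, 93, 93, 94, 94, 92, 93, 91, 92, 91, 92, 91, 90, 85, 81, 105, 140, 158, 163, 163, 160, 150, 135, 117, 109, 107, 106, 107, 110, 112, 110, 109, 126, 152, 165, 168, 169, 169, 169, 168, 168, 167, 167, 167, 166, 167, 167, 167, 165, 166, 165, 165, 165, 164, 163, 163, 163, 163, 162, 161, 161, 162, 161, 162, 156, 139, 114, 96, 92, 95, 97, 98, 99, 113, 164]
(150, 156) [172, 171, 172, 170, 167, 151, 126, 107, 102, 102, 101, 104, 103, 104, 105, 108, 109, 107, 105, 102, 103, 104, 101, 97, 106, 137, 157, 164, 168, 173, 176, 176, 176, 176, 176, 175, 173, 167, 155, 143, 133, 128, 138, 164, 179, 184, 183, 183, 183, 183, 182, 181, 182, 181, 182, 181, 180, 180, 180, 180, 179, 180, 179, 179, 179, 178, 178, 177, 178, 177, 177, 178, 176, 177, 174, 166, 149, 129, 122, 122, 118, 107, 99, 108, 155]
(160, 168) [166, 165, 164, 159, 148, 130, 110, 95, 91, 94, 104, 124, 141, 143, 135, 125, 125, 136, 143, 134, 115, 101, 96, 91, 93, 112, 140, 154, 159, 159, 159, 156, 151, 149, 147, 147, 144, 141, 134, 122, 113, 110, 123, 149, 165, 169, 169, 170, 170, 170, 171, 172, 173, 172, 167, 163, 160, 163, 167, 170, 170, 169, 167, 163, 160, 161, 161, 161, 161, 161, 161, 161, 161, 160, 157, 146, 124, 107, 102, 101, 97, 94, 91, 103, 155]
dir px [[285.05368868 159.77695614]
 [272.85472958 159.8441906 ]
 [285.68893243 162.07574154]
 [272.74051767 162.14696747]]
```

Spindle yaw: +y lies at 79.0°. The blocks come out 84.8 mm apart (85 expected) and the base 135×101 mm, so the fit checks. The gap looks like 13–14 mm, so I'll try the 12 mm spacer first, and feel decides. Going to pick it up.

```bash
python3 -m pendant '[{"x":-19.6,"y":-54,"z":0,"twist":0},{"x":-19.6,"y":-54,"z":0,"twist":0},{"x":-19.6,"y":-54,"z":0,"twist":0},{"x":-19.6,"y":-54,"z":0,"twist":0},{"x":-19.6,"y":-54,"z":0,"twist":0}]' 0.5 20 && python3 -m pendant '[{"x":-19.6,"y":-54,"z":0,"twist":0},{"x":0,"y":0,"z":0,"twist":-8.3},{"x":0,"y":0,"z":0,"twist":-8.3},{"x":0,"y":0,"z":0,"twist":0}]'
python3 - <<'E'
from h import *
s=bot.sense();R=Ro.from_quat(s['orientation']).as_matrix()
print(s['tool_pos'],np.degrees(np.arctan2(R[1,0],R[0,0])),R.T@(np.array([.4529,.1939,.089])-s['tool_pos'])*1000)
E
```

```text
time: 4.15
tool_pos: [0.4596, 0.139, 0.1699]
orientation: [0.995, -0.104, 0.001, -0.0]
contact_force: [1.3, -0.3, 0.1]
gripper_width: 0.541
grasp_force: 0.0
time: 4.65
tool_pos: [0.452, 0.1943, 0.1695]
orientation: [0.999, 0.039, 0.0, -0.0]
contact_force: [0.8, -0.6, 1.0]
gripper_width: 0.498
grasp_force: 0.0
[0.45203432 0.19427313 0.16949203] 4.496940470760123 [ 0.81392108  0.45496249 80.49214839]
```

```bash
python3 -m pendant '[{"x":0.8,"y":0.5,"z":40,"twist":0},{"x":0,"y":0,"z":30,"twist":0},{"x":0,"y":0,"z":10.5,"twist":0},{"x":0,"y":0,"z":0,"twist":0}]' && python3 -m pendant '[{"x":0,"y":0,"z":0,"twist":0},{"x":0,"y":0,"z":0,"twist":0},{"x":0,"y":0,"z":0,"twist":0},{"x":0,"y":0,"z":0,"twist":0}]' 0 30
```

```text
time: 5.15
tool_pos: [0.4532, 0.1932, 0.0888]
orientation: [0.999, 0.039, -0.0, 0.0]
contact_force: [1.1, -0.9, -0.1]
gripper_width: 0.503
grasp_force: 0.0
time: 5.65
tool_pos: [0.4532, 0.1933, 0.0892]
orientation: [0.999, 0.039, 0.0, -0.0]
contact_force: [-0.1, -3.4, 4.8]
gripper_width: 0.137
grasp_force: 30.1
```

```bash
python3 -m pendant '[{"x":0,"y":0,"z":-15,"twist":0},{"x":0,"y":0,"z":-40,"twist":0},{"x":0,"y":0,"z":-50,"twist":0},{"x":0,"y":0,"z":0,"twist":0},{"x":0,"y":0,"z":0,"twist":0}]'
python3 - <<'E'
from h import *
s,im,d=snap('wrist'); cv2.imwrite('pics/w4.png',im[...,::-1]); P=cloud('wrist',d,s); np.savez('w4.npz',P=P,d=d,s0=s['tool_pos'],q=s['orientation'])
print(s['contact_force'],s['torque'])
R=Ro.from_quat(s['orientation']).as_matrix();T=(P-s['tool_pos'])@R*1000
for r in range(240,330,8):
  print(r,[tuple(np.round(T[r,c]).astype(int)) for c in range(262,292,3)])
E
```

```text
time: 6.28
tool_pos: [0.4518, 0.1927, 0.1925]
orientation: [0.999, 0.039, -0.001, 0.0]
contact_force: [-0.6, -0.5, -4.1]
gripper_width: 0.138
grasp_force: 30.0
[-0.62960966 -0.54932651 -4.07420941] [-0.08000269  0.06246241 -0.04848759]
240 [(np.int64(21), np.int64(-6), np.int64(-29)), (np.int64(21), np.int64(-5), np.int64(-29)), (np.int64(21), np.int64(-3), np.int64(-29)), (np.int64(20), np.int64(-2), np.int64(-29)), (np.int64(21), np.int64(-1), np.int64(-30)), (np.int64(20), np.int64(0), np.int64(-29)), (np.int64(21), np.int64(2), np.int64(-29)), (np.int64(20), np.int64(3), np.int64(-28)), (np.int64(21), np.int64(4), np.int64(-29)), (np.int64(-26), np.int64(11), np.int64(100))]
248 [(np.int64(17), np.int64(-6), np.int64(-29)), (np.int64(17), np.int64(-5), np.int64(-28)), (np.int64(17), np.int64(-3), np.int64(-29)), (np.int64(17), np.int64(-2), np.int64(-28)), (np.int64(17), np.int64(-1), np.int64(-29)), (np.int64(17), np.int64(0), np.int64(-29)), (np.int64(17), np.int64(2), np.int64(-29)), (np.int64(17), np.int64(3), np.int64(-28)), (np.int64(17), np.int64(4), np.int64(-29)), (np.in
[... 3866 characters left out ...]
.int64(-29)), (np.int64(-18), np.int64(1), np.int64(-28)), (np.int64(-17), np.int64(2), np.int64(-29)), (np.int64(-17), np.int64(3), np.int64(-29)), (np.int64(-18), np.int64(5), np.int64(-29)), (np.int64(-10), np.int64(5), np.int64(-40))]
328 [(np.int64(-22), np.int64(-6), np.int64(-28)), (np.int64(-21), np.int64(-5), np.int64(-29)), (np.int64(-22), np.int64(-4), np.int64(-28)), (np.int64(-22), np.int64(-2), np.int64(-28)), (np.int64(-22), np.int64(-1), np.int64(-29)), (np.int64(-21), np.int64(1), np.int64(-29)), (np.int64(-22), np.int64(2), np.int64(-28)), (np.int64(-22), np.int64(3), np.int64(-28)), (np.int64(-22), np.int64(5), np.int64(-28)), (np.int64(-447), np.int64(37), np.int64(602))]
```

View pics/w4.png

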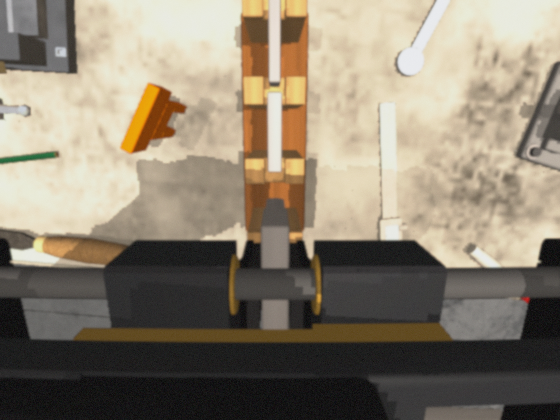

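The spacer is gripped square at columns 261–287, with its top 29 mm behind the TCP as planned. I'll get the camera-to-tool bias and the spacer's offset in the grip from this picture.

Run:
```python
from h import *
f=np.load('w4.npz');s=dict(tool_pos=f['s0'],orientation=f['q']);P=f['P']
R=Ro.from_quat(f['q']).as_matrix();T=(P-f['s0'])@R*1000
m=(abs(T[...,2]+29)<4)&(abs(T[...,1])<12)&(T[...,0]<40)
for rows in [(205,225),(225,262),(302,328)]:
  w=[];
  for r in range(*rows):
    c=np.nonzero(m[r])[0]
    if len(c)>8: y=T[r,c,1]; w.append(((y.min()+y.max())/2,np.ptp(y),T[r,c,0].mean()))
  print(rows,np.round(np.mean(w,0),2) if w else None)
print('x',np.percentile(T[m][:,0],[0,1,99,100]))
im=cv2.imread('pics/w4.png',0)
print(im[240:262,252:296].mean(0).astype(int))
print(im[195:260,272:276].mean(1).astype(int)); print(proj('wrist',f['s0']+R@[.027,0,-.029],s))
# spindle target in world & gap point
y=np.array([np.cos(np.radians(79)),np.sin(np.radians(79))])
b=np.array([534.4,-174.3]);b2=np.array([550.7,-91.1]);c=np.array([540.7,-140.9])
print('face',b+13*y,b2-72*y,'gap',(c-b)@y-20, 'centre', b+(13+((c-b)@y-20)/2)*y)
s=bot.sense();print(s['tool_pos'])
```

```text
(205, 225) [-0.77 10.17 26.61]
(225, 262) [-0.45 11.87 19.  ]
(302, 328) [ -0.63  11.36 -14.92]
x [-22.49223407 -21.5582753   26.64847744  26.97603804]
[ 25  32  35  38  38  38  39  44  65  91 112 123 128 129 130 130 130 130
 130 131 132 133 133 134 135 134 135 134 134 134 134 133 133 132 128 118
  99  73  49  38  38  39  39  38]
[124 121 114  98  86  83  82  82  80  81  81  81  82  81  81  82  81  81
  80  82  82  81  80  81  80  80  81  82  82  84  93 106 118 128 132 133
 134 133 133 135 134 134 133 133 134 133 134 134 134 134 132 134 132 134
 133 133 132 133 134 133 133 133 133 132 133]
[[275.86377282 225.37426781]]
face [ 536.88051694 -161.53884662] [ 536.96175233 -161.77715721] gap 13.988444598024223 centre [ 538.21507747 -154.67312788]
[0.45168992 0.19241886 0.19195537]
```

```bash
python3 -m pendant '[{"x":8.4,"y":40,"z":0,"twist":0},{"x":8.4,"y":54,"z":0,"twist":0},{"x":8.4,"y":54,"z":0,"twist":0},{"x":8.4,"y":54,"z":0,"twist":0},{"x":8.4,"y":54,"z":0,"twist":0}]' && python3 -m pendant '[{"x":8.4,"y":54,"z":0,"twist":0},{"x":8.4,"y":43.5,"z":0,"twist":0},{"x":0,"y":0,"z":0,"twist":7.75},{"x":0,"y":0,"z":0,"twist":7.75},{"x":0,"y":0,"z":0,"twist":0}]'
cat > st.py <<'E'
from h import *
s=bot.sense();R=Ro.from_quat(s['orientation']).as_matrix()
print(np.round(s['tool_pos'],4),'yaw',np.degrees(np.arctan2(R[1,0],R[0,0])).round(2),'dtool to gap',np.round(R.T@(np.array([.5381,-.1554,.0825])-s['tool_pos'])*1000,2),'Ftool',np.round(R.T@s['contact_force'],1),'Ttool',np.round(R.T@s['torque'],2))
E
python3 st.py
```

```text
time: 6.95
tool_pos: [0.5141, -0.0604, 0.1918]
orientation: [0.999, 0.039, -0.002, 0.0]
contact_force: [0.7, 0.5, -2.9]
gripper_width: 0.137
grasp_force: 30.0
time: 7.58
tool_pos: [0.5383, -0.1546, 0.1916]
orientation: [0.995, -0.095, -0.002, -0.0]
contact_force: [0.1, -0.3, -3.6]
gripper_width: 0.135
grasp_force: 30.0
[ 0.5383 -0.1546  0.1916] yaw -10.95 dtool to gap [  0.5    0.8  109.08] Ftool [0.2 0.3 3.6] Ttool [-0.07  0.03 -0.01]
```

```bash
python3 -m pendant '[{"x":0.5,"y":0.8,"z":25,"twist":0},{"x":0,"y":0,"z":15,"twist":0},{"x":0,"y":0,"z":5,"twist":0},{"x":0,"y":0,"z":0,"twist":0}]' && python3 st.py && python3 -m pendant '[{"x":0,"y":0,"z":1.5,"twist":0},{"x":0,"y":0,"z":1.5,"twist":0},{"x":0,"y":0,"z":1,"twist":0}]' && python3 st.py && python3 -m pendant '[{"x":0,"y":0,"z":1,"twist":0},{"x":0,"y":0,"z":1,"twist":0}]' && python3 st.py
```

```text
time: 8.07
tool_pos: [0.5398, -0.1554, 0.1486]
orientation: [0.995, -0.095, -0.0, 0.0]
contact_force: [-0.1, 0.7, -3.7]
gripper_width: 0.134
grasp_force: 30.0
[ 0.5398 -0.1554  0.1486] yaw -10.96 dtool to gap [-1.6   0.34 66.15] Ftool [-0.3 -0.7  3.7] Ttool [-0.    0.02  0.04]
time: 8.45
tool_pos: [0.5399, -0.1554, 0.1451]
orientation: [0.995, -0.096, 0.0, -0.0]
contact_force: [0.7, -0.0, -2.9]
gripper_width: 0.136
grasp_force: 30.0
[ 0.5399 -0.1554  0.1451] yaw -11.01 dtool to gap [-1.76  0.34 62.61] Ftool [ 0.7 -0.1  2.9] Ttool [ 0.03 -0.06  0.06]
time: 8.7
tool_pos: [0.5397, -0.1554, 0.1428]
orientation: [0.995, -0.096, 0.0, 0.0]
contact_force: [0.0, -0.2, -3.4]
gripper_width: 0.133
grasp_force: 30.0
[ 0.5397 -0.1554  0.1428] yaw -11.01 dtool to gap [-1.62  0.31 60.35] Ftool [0.1 0.2 3.4] Ttool [ 0.03  0.   -0.04]
```

```bash
python3 -m pendant '[{"x":-0.8,"y":0.3,"z":0,"twist":0},{"x":-0.8,"y":0,"z":0,"twist":0},{"x":0,"y":0,"z":1.5,"twist":0},{"x":0,"y":0,"z":1.5,"twist":0}]' && python3 st.py && python3 -m pendant '[{"x":0,"y":0,"z":1.2,"twist":0},{"x":0,"y":0,"z":1.2,"twist":0}]' && python3 st.py && python3 -m pendant '[{"x":0,"y":0,"z":1.2,"twist":0},{"x":0,"y":0,"z":1.2,"twist":0}]' && python3 st.py
```

```text
time: 9.2
tool_pos: [0.5381, -0.1554, 0.1398]
orientation: [0.995, -0.096, -0.0, -0.0]
contact_force: [-0.8, -0.7, -3.4]
gripper_width: 0.133
grasp_force: 30.0
[ 0.5381 -0.1554  0.1398] yaw -11.01 dtool to gap [0.000e+00 4.000e-02 5.725e+01] Ftool [-0.6  0.8  3.4] Ttool [-0.04  0.03 -0.02]
time: 9.45
tool_pos: [0.5381, -0.1554, 0.1373]
orientation: [0.995, -0.096, -0.0, 0.0]
contact_force: [-0.2, -0.0, -3.6]
gripper_width: 0.136
grasp_force: 30.0
[ 0.5381 -0.1554  0.1373] yaw -11.01 dtool to gap [0.000e+00 2.000e-02 5.482e+01] Ftool [-0.2  0.   3.6] Ttool [-0.02  0.03  0.05]
time: 9.7
tool_pos: [0.5381, -0.1554, 0.135]
orientation: [0.995, -0.096, -0.0, -0.0]
contact_force: [0.2, -0.9, -4.4]
gripper_width: 0.136
grasp_force: 30.0
[ 0.5381 -0.1554  0.135 ] yaw -11.01 dtool to gap [-1.000e-02  2.000e-02  5.247e+01] Ftool [0.4 0.8 4.4] Ttool [-0.06  0.03  0.01]
```

```bash
python3 -m pendant '[{"x":0,"y":0,"z":1.2,"twist":0},{"x":0,"y":0,"z":1.2,"twist":0}]' && python3 st.py && python3 -m pendant '[{"x":0,"y":0,"z":1,"twist":0},{"x":0,"y":0,"z":1,"twist":0}]' && python3 st.py
```

```text
time: 9.95
tool_pos: [0.5381, -0.1554, 0.1326]
orientation: [0.995, -0.096, 0.0, 0.0]
contact_force: [0.9, -0.9, -2.8]
gripper_width: 0.137
grasp_force: 30.0
[ 0.5381 -0.1554  0.1326] yaw -11.01 dtool to gap [-2.000e-02  2.000e-02  5.008e+01] Ftool [1.1 0.7 2.8] Ttool [-0.03 -0.01  0.01]
time: 10.2
tool_pos: [0.5381, -0.1554, 0.1306]
orientation: [0.995, -0.096, 0.0, 0.0]
contact_force: [0.3, 0.1, -3.0]
gripper_width: 0.133
grasp_force: 30.0
[ 0.5381 -0.1554  0.1306] yaw -11.01 dtool to gap [-1.000e-02  2.000e-02  4.809e+01] Ftool [ 0.3 -0.1  3. ] Ttool [ 0.   -0.02  0.  ]
```

Run:
```python
from h import *
for n,b in [('side',(150,100,290,220)),('top',(320,160,420,250))]:
    s,im,d=snap(n); x0,y0,x1,y1=b; cv2.imwrite(f'pics/{n}5.png',cv2.resize(im[y0:y1,x0:x1,::-1],None,fx=4,fy=4,interpolation=cv2.INTER_CUBIC))
```

```text
(no output)
```

View pics/side5.png

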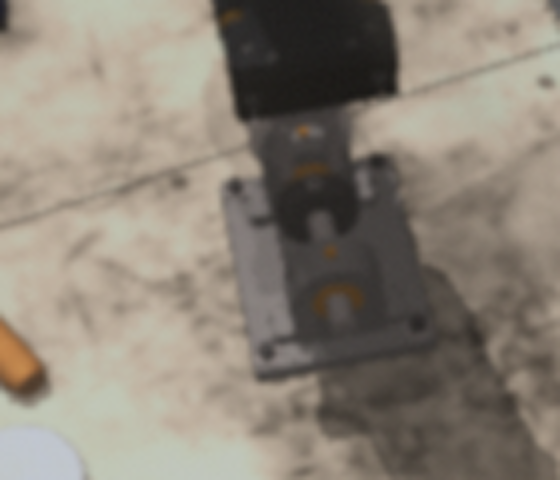

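The side view is too dark to judge the fit, though the legs do sit between the block and the collar at about (320,190). Feel stays clean, so I'll keep lowering in small steps.

```bash
python3 -m pendant '[{"x":0,"y":0,"z":1.2,"twist":0},{"x":0,"y":0,"z":1.2,"twist":0},{"x":0,"y":0,"z":1.2,"twist":0}]' && python3 st.py && python3 -m pendant '[{"x":0,"y":0,"z":1.2,"twist":0},{"x":0,"y":0,"z":1.2,"twist":0},{"x":0,"y":0,"z":1.2,"twist":0}]' && python3 st.py
```

```text
time: 10.68
tool_pos: [0.5381, -0.1554, 0.127]
orientation: [0.995, -0.096, -0.0, 0.0]
contact_force: [-0.1, 0.5, -3.0]
gripper_width: 0.133
grasp_force: 30.0
[ 0.5381 -0.1554  0.127 ] yaw -11.01 dtool to gap [-0.    0.   44.46] Ftool [-0.2 -0.4  3. ] Ttool [-0.04  0.02  0.02]
time: 11.05
tool_pos: [0.5381, -0.1554, 0.1234]
orientation: [0.995, -0.096, -0.0, -0.0]
contact_force: [-0.0, -0.7, -3.9]
gripper_width: 0.136
grasp_force: 30.0
[ 0.5381 -0.1554  0.1234] yaw -11.01 dtool to gap [-1.000e-02  1.000e-02  4.085e+01] Ftool [0.1 0.7 3.9] Ttool [ 0.01 -0.01  0.07]
```

```bash
python3 -m pendant '[{"x":0,"y":0,"z":2,"twist":0},{"x":0,"y":0,"z":2,"twist":0},{"x":0,"y":0,"z":2,"twist":0}]' && python3 st.py && python3 -m pendant '[{"x":0,"y":0,"z":2,"twist":0},{"x":0,"y":0,"z":2,"twist":0},{"x":0,"y":0,"z":2,"twist":0},{"x":0,"y":0,"z":2,"twist":0}]' && python3 st.py
```

```text
time: 11.42
tool_pos: [0.5381, -0.1554, 0.1173]
orientation: [0.995, -0.096, -0.0, -0.0]
contact_force: [-0.1, -0.1, -2.9]
gripper_width: 0.134
grasp_force: 30.0
[ 0.5381 -0.1554  0.1173] yaw -11.01 dtool to gap [ 0.    0.04 34.78] Ftool [-0.1  0.1  2.9] Ttool [0.03 0.04 0.03]
time: 11.92
tool_pos: [0.5381, -0.1554, 0.1093]
orientation: [0.995, -0.096, 0.0, 0.0]
contact_force: [-0.3, -0.7, -3.2]
gripper_width: 0.135
grasp_force: 30.0
[ 0.5381 -0.1554  0.1093] yaw -11.01 dtool to gap [-2.000e-02  4.000e-02  2.683e+01] Ftool [-0.1  0.7  3.2] Ttool [-0.02 -0.03 -0.02]
```

```bash
python3 -m pendant '[{"x":0,"y":0,"z":2,"twist":0},{"x":0,"y":0,"z":2,"twist":0},{"x":0,"y":0,"z":2,"twist":0},{"x":0,"y":0,"z":2,"twist":0}]' && python3 st.py
```

```text
time: 12.42
tool_pos: [0.5381, -0.1554, 0.1013]
orientation: [0.995, -0.096, 0.0, 0.0]
contact_force: [0.0, -0.3, -2.8]
gripper_width: 0.138
grasp_force: 30.0
[ 0.5381 -0.1554  0.1013] yaw -11.01 dtool to gap [-1.000e-02  2.000e-02  1.882e+01] Ftool [0.1 0.3 2.8] Ttool [0.02 0.03 0.04]
```

```bash
python3 -m pendant '[{"x":0,"y":0,"z":2,"twist":0},{"x":0,"y":0,"z":2,"twist":0},{"x":0,"y":0,"z":2,"twist":0},{"x":0,"y":0,"z":2,"twist":0}]' && python3 st.py && python3 -m pendant '[{"x":0,"y":0,"z":2,"twist":0},{"x":0,"y":0,"z":2,"twist":0},{"x":0,"y":0,"z":1.5,"twist":0},{"x":0,"y":0,"z":1.5,"twist":0}]' && python3 st.py
```

```text
time: 12.92
tool_pos: [0.5381, -0.1554, 0.0933]
orientation: [0.995, -0.096, -0.0, -0.0]
contact_force: [0.5, 0.1, -3.7]
gripper_width: 0.138
grasp_force: 30.0
[ 0.5381 -0.1554  0.0933] yaw -11.01 dtool to gap [-0.02  0.02 10.82] Ftool [ 0.5 -0.2  3.7] Ttool [ 0.01 -0.04 -0.04]
time: 13.42
tool_pos: [0.5382, -0.1554, 0.0864]
orientation: [0.995, -0.096, 0.0, -0.0]
contact_force: [-0.6, -0.4, -3.0]
gripper_width: 0.131
grasp_force: 30.0
[ 0.5382 -0.1554  0.0864] yaw -11.01 dtool to gap [-0.06  0.02  3.87] Ftool [-0.6  0.5  3. ] Ttool [0.04 0.04 0.02]
```

```bash
python3 -m pendant '[{"x":0,"y":0,"z":1,"twist":0},{"x":0,"y":0,"z":0.5,"twist":0}]' && python3 st.py && python3 -m pendant '[{"x":0,"y":0,"z":0.5,"twist":0},{"x":0,"y":0,"z":0,"twist":0}]' && python3 st.py
```

```text
time: 13.68
tool_pos: [0.5381, -0.1554, 0.0849]
orientation: [0.995, -0.096, -0.0, 0.0]
contact_force: [-0.4, 0.3, -3.0]
gripper_width: 0.132
grasp_force: 30.0
[ 0.5381 -0.1554  0.0849] yaw -11.01 dtool to gap [-0.    0.02  2.41] Ftool [-0.4 -0.2  3. ] Ttool [-0.02  0.02  0.01]
time: 13.92
tool_pos: [0.5381, -0.1554, 0.0844]
orientation: [0.995, -0.096, -0.0, 0.0]
contact_force: [0.2, -0.1, -2.7]
gripper_width: 0.138
grasp_force: 30.0
[ 0.5381 -0.1554  0.0844] yaw -11.01 dtool to gap [-0.01  0.02  1.95] Ftool [0.2 0.1 2.7] Ttool [-0.07 -0.01 -0.04]
```

```bash
for i in 1; do python3 -m pendant '[{"x":0,"y":0,"z":0.5,"twist":0},{"x":0,"y":0,"z":0.5,"twist":0}]' && python3 st.py; done; python3 -m pendant '[{"x":0,"y":0,"z":0.4,"twist":0},{"x":0,"y":0,"z":0,"twist":0}]' && python3 st.py && python3 -m pendant '[{"x":0,"y":0,"z":0.3,"twist":0},{"x":0,"y":0,"z":0,"twist":0}]' && python3 st.py
```

```text
time: 14.18
tool_pos: [0.5381, -0.1554, 0.0835]
orientation: [0.995, -0.096, 0.0, -0.0]
contact_force: [0.3, 0.1, -2.8]
gripper_width: 0.135
grasp_force: 30.0
[ 0.5381 -0.1554  0.0835] yaw -11.01 dtool to gap [-0.02  0.03  0.96] Ftool [ 0.3 -0.1  2.8] Ttool [ 0.01  0.07 -0.06]
time: 14.42
tool_pos: [0.5381, -0.1554, 0.083]
orientation: [0.995, -0.096, -0.0, -0.0]
contact_force: [0.3, -0.4, -3.3]
gripper_width: 0.134
grasp_force: 30.0
[ 0.5381 -0.1554  0.083 ] yaw -11.01 dtool to gap [0.03 0.02 0.51] Ftool [0.3 0.3 3.3] Ttool [-0.   -0.01  0.  ]
time: 14.68
tool_pos: [0.5381, -0.1554, 0.0828]
orientation: [0.995, -0.096, 0.0, 0.0]
contact_force: [0.7, 0.7, -3.2]
gripper_width: 0.137
grasp_force: 30.0
[ 0.5381 -0.1554  0.0828] yaw -11.01 dtool to gap [-0.04  0.02  0.27] Ftool [ 0.5 -0.8  3.2] Ttool [-0.    0.03  0.01]
```

```bash
python3 -m pendant '[{"x":0,"y":0,"z":0.3,"twist":0},{"x":0,"y":0,"z":0,"twist":0}]' && python3 st.py && python3 -m pendant '[{"x":0,"y":0,"z":0.3,"twist":0},{"x":0,"y":0,"z":0,"twist":0}]' && python3 st.py
```

```text
time: 14.92
tool_pos: [0.5382, -0.1554, 0.0827]
orientation: [0.995, -0.096, 0.0, 0.0]
contact_force: [-0.9, 0.2, -1.8]
gripper_width: 0.133
grasp_force: 30.0
[ 0.5382 -0.1554  0.0827] yaw -11.0 dtool to gap [-0.07  0.01  0.19] Ftool [-1.  -0.1  1.8] Ttool [-0.01 -0.13 -0.01]
time: 15.18
tool_pos: [0.5383, -0.1554, 0.0827]
orientation: [0.995, -0.096, 0.0, 0.0]
contact_force: [-1.5, 0.6, 3.0]
gripper_width: 0.138
grasp_force: 30.0
[ 0.5383 -0.1554  0.0827] yaw -11.0 dtool to gap [-0.18 -0.01  0.16] Ftool [-1.6 -0.3 -3. ] Ttool [ 0.03 -0.43  0.02]
```

The spacer is home: its weight came off at TCP z of 82.7 mm against 82.5 expected, and it slid the whole way without resistance. Releasing it.

```bash
python3 -m pendant '[{"x":0,"y":0,"z":0,"twist":0},{"x":0,"y":0,"z":0,"twist":0},{"x":0,"y":0,"z":0,"twist":0}]' 0.4 && python3 st.py && python3 -m pendant '[{"x":0,"y":0,"z":-15,"twist":0},{"x":0,"y":0,"z":-35,"twist":0},{"x":-20,"y":0,"z":-40,"twist":0},{"x":-25,"y":0,"z":0,"twist":0},{"x":0,"y":0,"z":0,"twist":0}]' && sed -i 's/w3/w6/' look2.py && python3 look2.py
python3 - <<'E'
from h import *
f=np.load('w6.npz') if __import__('os').path.exists('w6.npz') else np.load('w3.npz')
P=f['P']*1000
a=np.radians(79);Y=P[...,0]*np.cos(a)+P[...,1]*np.sin(a);X=P[...,0]*np.sin(a)-P[...,1]*np.cos(a)
m=(P[...,2]>95)&(P[...,2]<130)&(abs(X-557.8)<40)&(abs(Y+48)<40)
q=P[m];r=cv2.minAreaRect(q[:,:2].astype(np.float32));print(len(q),'head',np.round(r[0],1),np.round(r[1],1),round(r[2],1),'z',np.median(q[:,2]))
E
```

```text
time: 15.55
tool_pos: [0.5383, -0.1554, 0.0822]
orientation: [0.995, -0.096, 0.0, 0.0]
contact_force: [0.9, -0.1, -0.2]
gripper_width: 0.367
grasp_force: 0.0
[ 0.5383 -0.1554  0.0822] yaw -11.01 dtool to gap [-0.2   0.03 -0.31] Ftool [ 0.9 -0.   0.2] Ttool [-0.01 -0.04 -0.01]
time: 16.18
tool_pos: [0.4931, -0.1466, 0.1739]
orientation: [0.995, -0.096, 0.001, -0.0]
contact_force: [0.8, -0.3, -0.6]
gripper_width: 0.403
grasp_force: 0.0
[ 0.4931 -0.1466  0.1739] 16.175
{'at': [283.2, 153.4], 'score': 0.95} [[ 0.53441169 -0.16146963  0.0535    ]]
[ 538.3 -151.9] [184.2  59.2] 79.3
1464 head [ 537.7 -154.8] [11.7 53.8] 79.0 z 111.07107341670765
```

```bash
ls pics
```

```text
both.png
side0.png
side5.png
top0.png
top5.png
w1.png
w2.png
w3.png
w4.png
w6.png
```

View pics/w6.png

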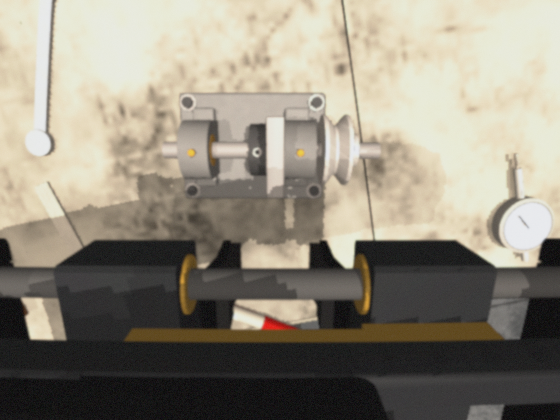

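The spacer head sits between the block and the collar at (275,155). Its top is at 111.1 mm (111.5 expected) and it is square to the shaft. The other two spacers have not been touched and hang in their own places.

```bash
python3 -c "
from station import bot
print(bot.finish_job())"
```

```text
the job is handed in; nothing more can be done
None
```

The 12 mm spacer, the thickest of the three, slid into the gap without resistance and stands fully home on the base astride the shaft; the 8 mm and 10 mm spacers were never touched and still hang in their own rack places. The job was handed in at about 16 s, with no verdict returned.

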